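# Slide one heating block out of a touching row and load it into the dry bath

## Robot

A 7-joint arm with a two-finger parallel gripper is mounted at the origin on the work surface. World frame = base frame: x ahead of the robot, y to its left, z up, the work surface at z = 0. Lengths are in m, angles in rad, forces in N, time in s.
With the tool pointing down it reaches from about 0.4 to 0.875 m from the base axis. Payload 19.3 kg.
Tool frame: the origin (TCP) lies at the very end of the fingers, on their centre line; the grasp point (between the pads) lies 19 mm behind it; x points along the fingers, y is the direction in which the jaws open and shut, and the axes are right-handed (so a half turn about x gives the same grasp; the last joint's range is limited). The gripper opens to 85 mm and grips with 20 to 120 N. Pads are 22 mm wide; open, the fingers measure 114 mm over their backs; the gripper's body (76 mm by 85 mm) begins 54 mm behind the grasp point. The pads swing forward as they close: fully open they stand 13 mm farther back than shut.
Start: joints at [1.053, 0.521, -0.036, 1.599, 0.021, 1.021, -0.113], TCP at [0.271, -0.563, 0.231] pointing down, gripper open.
Joint ranges: [-2.91, 2.91], [-0.3, 2.13], [-1.5, 1.42], [0.17, 2.43], [-1.26, 4.41], [0.16, 1.93], [-2.52, 2.52]. Speed limits (rad/s): [1.89, 1.89, 2.39, 2.39, 3.01, 3.01, 3.01].

## Interface

Orientations are given as [roll, pitch, yaw] about the fixed x, y, z axes, in that order (R = Rz(yaw) Ry(pitch) Rx(roll)).
In Python, from workcell import bot, grab_frame, job_done gives the robot as it stands.
- The arm moves only by the shell command python3 -m pendant 'ROWS' [OPENING] [FORCE]. ROWS is JSON, a list of rows, each a list of 4 numbers: the shift along the tool's x, y, z in mm, then the turn about the tool's x in degrees. A call has 1 to 12 rows; each row shifts and turns the commanded pose from where the row before left it, along the tool's axes as they then stand; what a row does not reach is not made up. A row lasts 1/8 s, in which the tool goes at most 62.5 mm and 10.7 degrees, less where a joint would pass 70% of its speed; a pose out of reach is approached as far as the arm can. A call is refused whole if a number of a shift passes 62.5 or a number of a turn 10.7, either way. A call with a gripper value outside its range is refused whole. OPENING is the opening, from -1 (shut) to 1 (fully open), set as the call begins (- or left out, the last holds). The fingers move at their own pace and stop on an object; FORCE is the grip in N (left out, the last holds). Time passes only in rows, so rows that do not move let the fingers close. It gives the time, the measured TCP pose, the force and the opening at its end, in the units of the state.
- bot.observe(): the state, without advancing time (a new reading comes with each control period).
- grab_frame(name): name is "scene" or "top"; returns a dict with "img" (420x560x3 uint8, red, green, blue), "fovy" (degrees; the focal length in pixels is half the picture's height over the tangent of half this angle, whatever the lens; pixels are square), "cx", "cy" (the principal point, pixels), "R" (3x3) and "t" (3): a world point X has camera coordinates R X + t. Camera axes: x right, y down, z forward; pixel columns grow to the right and rows downward; lengths in m; the calibration is good to about 2 mm. A picture is of the moment at which its call begins. There is no depth.
- job_done(): hands the job in, once; it reports no verdict.
The state is a dict: "clock": time; "qpos": joint angles; "qd": joint speeds; "joint_efforts": joint torques, N m; "position": TCP position; "tool_rot": TCP orientation; "force": force on the tool from outside, world axes, zero at the start; "moment": the same for the moment, N m; "grip_width": finger opening in m.
Only numpy, scipy, OpenCV 4.12 (cv2) and the standard library are available. Lean on these libraries where they do the work, as an engineer would, in place of code of your own. Each camera call takes 0.05 s, during which the arm holds its last target.

## Task

The block with the three wide wells is wanted in the dry bath. Slide it out of the row along the bench until a gap of about 10 mm or more parts it from all the other blocks, without shifting those, and only then lift it and lower it gently into the bath's chamber so that it stands flat on the heater plate. Leave the other things on the bench where they are.

Things in the scene. Friction and masses are not known exactly. Their poses are not given: they have to be found in the camera images.
- block_3: The wanted block: three round wells of 25 mm diameter in one line along its length (pitch 30 mm, 42 mm deep). Solid machined aluminium, 95 x 48 mm in plan and 50 mm high, top edges broken by 1 mm, origin at the centre of its underside, x axis along its 95 mm length, z up. Stands on the mat in the row, its place in the row varies. Mass about 0.3 to 0.6 kg. It may stand at an end or inside the row. Its ends are free; its long sides touch its neighbours (gap 0.2 mm).
- block_8: Neighbour block with eight 16.5 mm wells (two rows of four). Solid machined aluminium, 95 x 48 mm in plan and 50 mm high, top edges broken by 1 mm, origin at the centre of its underside, x axis along its 95 mm length, z up. Stands on the mat in the row, its place in the row varies.
- block_18: Neighbour block with eighteen 10 mm wells (three rows of six). Solid machined aluminium, 95 x 48 mm in plan and 50 mm high, top edges broken by 1 mm, origin at the centre of its underside, x axis along its 95 mm length, z up. Stands on the mat in the row, its place in the row varies.
- block_32: Neighbour block with thirty-two 6 mm wells (four rows of eight). Solid machined aluminium, 95 x 48 mm in plan and 50 mm high, top edges broken by 1 mm, origin at the centre of its underside, x axis along its 95 mm length, z up. Stands on the mat in the row, its place in the row varies.
- mat: Thin slate-grey silicone bench mat, 340 x 220 mm and 3 mm thick, fixed. Origin at the centre of its underside, z up. The four blocks stand side by side at its middle, a row along the mat's y axis with their lengths along the mat's x axis (centres at y = -72, -24, 24 and 72 mm). Its +x end, away from the robot, is empty. Fixed, but its place differs: it may be on either side of the robot and turned up to about 14 degrees.
- bath: Compact dry bath (block heater), white housing 250 mm long (x), 130 mm wide (y), 80 mm high at its top; grey sloped control panel at its -x end, which faces the robot; fixed. Origin at the centre of its underside. Its open chamber lies in the top: 103 x 56 mm, longer along the bath's x, 15 mm deep, centred 40 mm towards +x of the origin. It stands on the other side from the mat, turned up to about 14 degrees.
- bath_plate (a point): Centre of the chamber's floor (the dark heater plate), 65 mm above the bench; axes as the bath's. The chamber's rim is 15 mm above it; there are 4 mm to spare all round the block.
- vial: Small amber glass jar with white cap, 32 mm diameter, 58 mm high; origin under its centre. Loose, leave alone.
- tip_box: Pipette tip box with clear lid, 119 x 84 x 59 mm; origin under its centre. Loose, leave alone.
Things that resemble listed ones, but are neither listed nor needed, are in the scene too. What is shaped like the block_32 but yellow is not meant.

How it is judged:
On the way:
1. The three-well block stands on the mat or bench, clear of every other block by about 10 mm (7 mm is enough) ((x of block_3 in the frame of block_8 above 0.102 m or x of block_3 in the frame of block_8 below -0.102 m or y of block_3 in the frame of block_8 above 0.055 m or y of block_3 in the frame of block_8 below -0.055 m) and (x of block_3 in the frame of block_18 above 0.102 m or x of block_3 in the frame of block_18 below -0.102 m or y of block_3 in the frame of block_18 above 0.055 m or y of block_3 in the frame of block_18 below -0.055 m) and (x of block_3 in the frame of block_32 above 0.102 m or x of block_3 in the frame of block_32 below -0.102 m or y of block_3 in the frame of block_32 above 0.055 m or y of block_3 in the frame of block_32 below -0.055 m) and height (world z) of block_3 below 0.01 m), for 0.2 s.
At the end, for the whole second after the job is handed in: The three-well block stands in the bath's chamber, flat on the heater plate (within 7 mm of its centre sideways, 4 mm in height, 3 degrees of level), released and at rest; the three other blocks are within 10 mm of where they stood, and the jar and tip box within 20 mm (x of block_3 in the frame of bath_plate between -0.007 and 0.007 m and y of block_3 in the frame of bath_plate between -0.007 and 0.007 m and z of block_3 in the frame of bath_plate between -0.004 and 0.004 m and angle between the x axis of block_3 and the x axis of bath, either way round below 0.15 rad and angle between block_3's own z axis and vertical below 0.05 rad and linear speed of block_3 below 0.02 m/s and contact force between the fingers and block_3 below 0.1 N and distance of each of block_8, block_18, block_32 from where it was at the start of the episode below 0.01 m and distance of each of vial, tip_box from where it was at the start of the episode below 0.02 m); the robot touches nothing.
It fails at once if Another block of the row shifts by more than 10 mm or turns by more than 9 degrees (distance of any of block_8, block_18, block_32 from where it was at the start of the episode above 0.01 m or angle between the x axis of any of block_8, block_18, block_32 and the x axis of mat, either way round above 0.16 rad).
It fails at once if The three-well block is lifted (over 12 mm) while it is still alongside another block (height (world z) of block_3 between 0.015 and 0.05 m and (not (x of block_3 in the frame of block_8 above 0.095 m or x of block_3 in the frame of block_8 below -0.095 m or y of block_3 in the frame of block_8 above 0.055 m or y of block_3 in the frame of block_8 below -0.055 m) or not (x of block_3 in the frame of block_18 above 0.095 m or x of block_3 in the frame of block_18 below -0.095 m or y of block_3 in the frame of block_18 above 0.055 m or y of block_3 in the frame of block_18 below -0.055 m) or not (x of block_3 in the frame of block_32 above 0.095 m or x of block_3 in the frame of block_32 below -0.095 m or y of block_3 in the frame of block_32 above 0.055 m or y of block_3 in the frame of block_32 below -0.055 m))).
It fails at once if The block drops into the chamber (faster than 0.45 m/s within 30 mm of the heater plate) (distance between block_3 and bath_plate below 0.03 m and linear speed of block_3 above 0.45 m/s).
It fails at once if The jar or the tip box is moved by more than 20 mm (distance of any of vial, tip_box from where it was at the start of the episode above 0.02 m).
It also fails if it takes over 58 s, if anything falls off the work surface, if the arm or the gripper's body presses on something with over 40 N, if the wrist force passes 120 N, or if a joint passes its speed limit or range.

## Working session

There is one attempt and no reset: what is moved stays moved. The work goes in short steps, Python scripts to look and compute and a shell command to move; the robot and the scene stay as the last step left them, time stands still between calls to the robot, and variables do not carry over. Pictures are saved under pics/ and viewed, and the job is handed in when it is done.

```bash
mkdir -p pics; ls; python3 - <<'E'
from workcell import bot, grab_frame
import cv2, pickle
print(bot.observe())
for n in ("scene","top"):
    f=grab_frame(n); cv2.imwrite(f"pics/{n}0.png",f["img"][:,:,::-1]); pickle.dump(f,open(f"{n}0.pkl","wb"))
    print(n,f["fovy"],f["cx"],f["cy"],f["R"],f["t"], {k for k in f})
E
```

```text
pics
{'clock': 0.0, 'qpos': array([ 1.05280435,  0.52200156, -0.03635499,  1.60000367,  0.0211629 ,
        1.02109172, -0.11280396]), 'qd': array([ 0.00013067,  0.00101389, -0.00014221, -0.00071294, -0.00035026,
        0.00034387, -0.00139238]), 'joint_efforts': array([ 1.16506151e-03, -9.27100325e+01,  1.98107913e+00, -3.69940495e+01,
        1.80669461e-02,  8.10855185e-03, -2.94553467e-05]), 'position': array([ 0.27045521, -0.56307959,  0.23073472]), 'tool_rot': array([-1.53990605,  1.5696748 ,  2.0494691 ]), 'force': array([-0.20328493,  0.58260074, -0.66320964]), 'moment': array([ 0.00473952, -0.01557986, -0.03214187]), 'grip_width': 0.08572351597798467}
scene 57.38517265744523 273.80620818733235 198.64342916123982 [[-8.72599850e-01  4.88435755e-01  1.20430712e-04]
 [ 3.14396497e-01  5.61864036e-01 -7.65155963e-01]
 [-3.73797196e-01 -6.67637116e-01 -6.43844964e-01]] [ 0.48627279 -0.10065218  1.23014527] {'t', 'fovy', 'cx', 'R', 'img', 'cy'}
top 52.00728835682396 273.79619900278334 212.614771927289 [[ 0.00405842 -0.99996906 -0.00673884]
 [-0.98752481 -0.00294695 -0.15743591]
 [ 0.15741118  0.00729372 -0.98750621]] [-0.0192808   0.55254328  1.18927457] {'t', 'fovy', 'cx', 'R', 'img', 'cy'}
```

View pics/scene0.png

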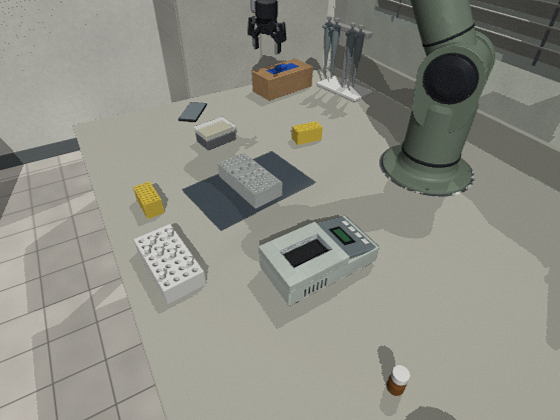

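View pics/top0.png

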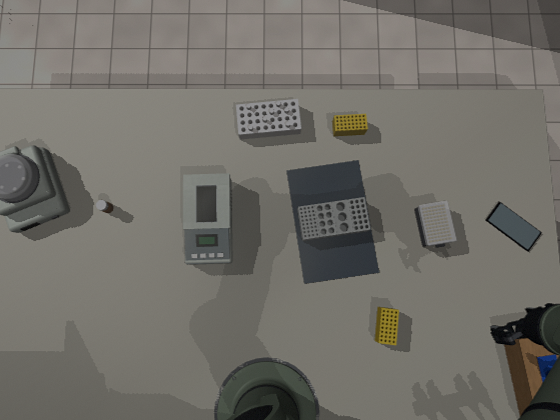

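```bash
python3 - <<'E'
import cv2,pickle
f=pickle.load(open("top0.pkl","rb"))["img"][:,:,::-1]
cv2.imwrite("pics/c1.png",cv2.resize(f[150:290,280:390],None,fx=5,fy=5,interpolation=cv2.INTER_CUBIC)[:600+100][:600])
cv2.imwrite("pics/c2.png",cv2.resize(f[160:270,170:245],None,fx=5.4,fy=5.4,interpolation=cv2.INTER_CUBIC))
cv2.imwrite("pics/c1b.png",cv2.resize(f[190:245,290:380],None,fx=8,fy=8,interpolation=cv2.INTER_CUBIC))
E
```

```text
(no output)
```

View pics/c1b.png

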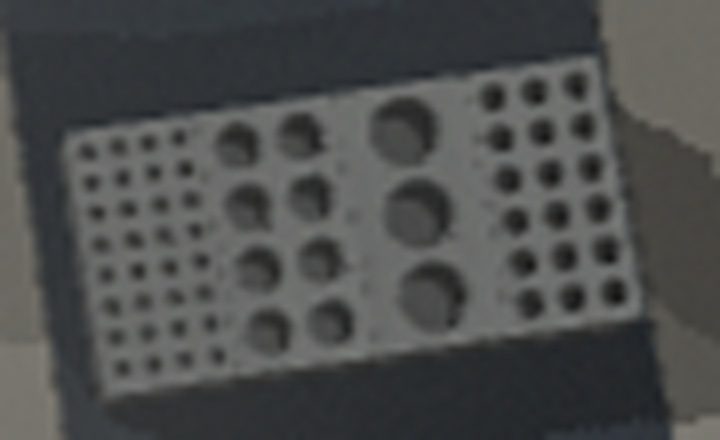

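View pics/c2.png

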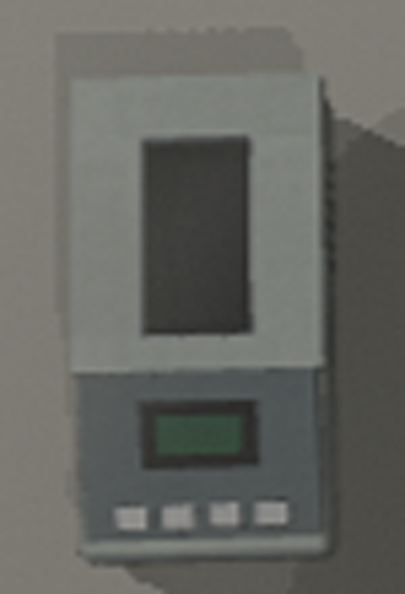

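View pics/c1.png

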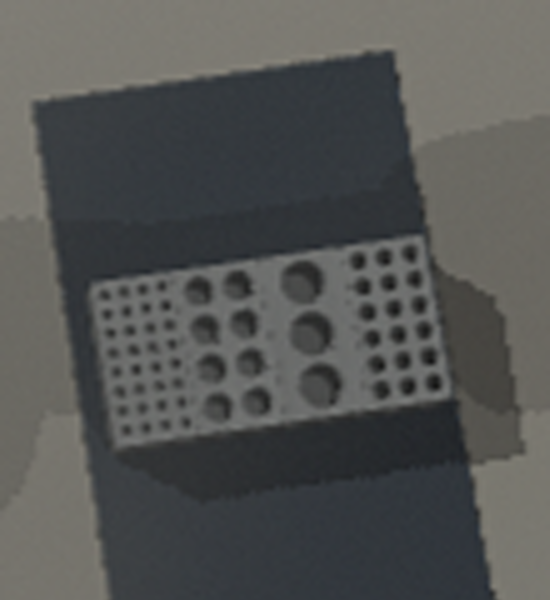

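```bash
cat > h.py <<'E'
import numpy as np, cv2, pickle
from scipy.spatial.transform import Rotation as Ro
from scipy.optimize import least_squares
def K(f):
    h=f["img"].shape[0]; fl=h/2/np.tan(np.radians(f["fovy"])/2)
    return np.array([[fl,0,f["cx"]],[0,fl,f["cy"]],[0,0,1]])
def proj(f,X):
    c=np.asarray(X)@f["R"].T+f["t"]; p=c@K(f).T; return p[:,:2]/p[:,2:]
def unproj(f,px,z):
    px=np.atleast_2d(px); d=np.c_[px,np.ones(len(px))]@np.linalg.inv(K(f)).T@f["R"]
    C=-f["R"].T@f["t"]; s=(z-C[2])/d[:,2]; return C+d*s[:,None]
def toR(rpy): return Ro.from_euler('xyz',rpy).as_matrix()
def crop(px,s,ox,oy): return (np.array(px,float)+.5)/s-.5+np.array([ox,oy])
def fit2d(f,px,L,z,x0):
    "fit x,y,yaw of planar object with local pts L(n,2) at height z"
    L=np.array(L,float); z=np.broadcast_to(z,len(L))
    def W(p):
        c,s=np.cos(p[2]),np.sin(p[2]); return np.c_[p[0]+c*L[:,0]-s*L[:,1],p[1]+s*L[:,0]+c*L[:,1],z]
    r=least_squares(lambda p:(proj(f,W(p))-px).ravel(),x0)
    return r.x, r.fun.reshape(-1,2)
E
python3 - <<'E'
from h import *
from workcell import bot
f=pickle.load(open("top0.pkl","rb"))
np.set_printoptions(precision=4,suppress=True)
row=crop([(62,133),(600,57),(645,318),(105,398)],8,290,190)
print(unproj(f,row,.053))
x,e=fit2d(f,row,[(.0475,.096),(.0475,-.096),(-.0475,-.096),(-.0475,.096)],.053,[.5,-.1,.15]); print("row",x,e)
w=crop([(403,132),(418,213),(433,297)],8,290,190); print(unproj(f,w,.053))
x,e=fit2d(f,w,[(.03,-.024),(0,-.024),(-.03,-.024)],.053,[.5,-.1,.15]); print("wells",x,e)
m=crop([(33,102),(393,51)],5,280,150); print("mat top corners",unproj(f,m,.003))
ch=crop([(143,137),(249,137),(252,333),(142,334)],5.4,170,160); print(unproj(f,ch,.08))
x,e=fit2d(f,ch,[(.0915,.028),(.0915,-.028),(-.0115,-.028),(-.0115,.028)],.08,[.5,.1,0]); print("bath ch",x,e)
h=crop([(72,78),(323,75)],5.4,170,160); print(unproj(f,h,.08))
x,e=fit2d(f,np.r_[ch,h],[(.0915,.028),(.0915,-.028),(-.0115,-.028),(-.0115,.028),(.125,.065),(.125,-.065)],.08,[.5,.1,0]); print("bath all",x,e)
s=bot.observe(); print(s["position"],toR(s["tool_rot"]))
E
```

```text
[[ 0.5699 -0.0843  0.053 ]
 [ 0.5979 -0.2764  0.053 ]
 [ 0.5042 -0.2895  0.053 ]
 [ 0.4753 -0.099   0.053 ]]
row [ 0.5368 -0.1873  0.1476] [[ 0.3627  0.0583]
 [-0.389   0.0026]
 [-0.0868  0.0983]
 [ 0.1122 -0.1457]]
[[ 0.5706 -0.2056  0.053 ]
 [ 0.5414 -0.2103  0.053 ]
 [ 0.5115 -0.215   0.053 ]]
wells [ 0.5374 -0.1866  0.1575] [[-0.0016 -0.0755]
 [-0.0048  0.0983]
 [ 0.0064 -0.0232]]
mat top corners [[ 0.689  -0.0538  0.003 ]
 [ 0.7211 -0.2708  0.003 ]]
[[0.6249 0.2012 0.08  ]
 [0.625  0.146  0.08  ]
 [0.5221 0.1418 0.08  ]
 [0.5214 0.1983 0.08  ]]
bath ch [0.5334 0.1707 0.028 ] [[-0.0306  0.2944]
 [ 0.25   -0.2013]
 [-0.2029 -0.2016]
 [-0.0135  0.1107]]
[[0.6563 0.2394 0.08  ]
 [0.6583 0.1081 0.08  ]]
bath all [0.533  0.1709 0.0232] [[ 0.0611  0.3602]
 [ 0.3423 -0.0417]
 [-0.2883 -0.0336]
 [-0.0994  0.1823]
 [ 0.2251 -0.0469]
 [-0.2355 -0.4248]]
[ 0.2705 -0.5631  0.2308] [[-0.0005  0.433  -0.9014]
 [ 0.0009 -0.9014 -0.433 ]
 [-1.     -0.001   0.0001]]
```

```bash
python3 -m pendant '[[0,0,0,8.5],[0,0,0,8.5],[0,-30,-25,0],[0,-31,-25,0],[0,-31,-25,0],[0,-31,-25,0],[0,-31,-25,0],[0,-31,-25,0],[0,-31,-25,0],[0,-31,-25,0],[0,-31,-25,0],[0,-30,-24,0]]' -1 40
cat > st.py <<'E'
from h import *
from workcell import bot
np.set_printoptions(precision=4,suppress=True)
s=bot.observe(); R=toR(s["tool_rot"]); print(s["clock"],s["position"],"ty",R[:,1],"tx",R[:,0],"yawdeg(-z)",np.degrees(np.arctan2(-R[1,2],-R[0,2])),"F",s["force"],s["grip_width"],s["qpos"])
E
python3 st.py
```

```text
clock: 1.6
position: [0.4709, -0.2201, 0.2312]
tool_rot: [-0.626, 1.57, 2.667]
force: [0.5, -0.2, -0.5]
grip_width: 0.0001
1.6 [ 0.4709 -0.2201  0.2312] ty [ 0.1506 -0.9886 -0.0002] tx [-0.0003  0.0001 -1.    ] yawdeg(-z) 8.662731032604945 F [ 0.5304 -0.2024 -0.5356] 6.386882802809137e-05 [ 0.3803  0.3558 -0.0733  1.8729  0.0322  0.9144 -1.1277]
```

```bash
python3 -m pendant '[[40,0,0,0],[40,0,0,0],[40,0,0,0],[20,0,0,0],[0,0,0,0]]'
python3 - <<'E'
from workcell import grab_frame
import cv2,pickle
for n in ("scene","top"):
    f=grab_frame(n); pickle.dump(f,open(n+"1.pkl","wb")); im=f["img"][:,:,::-1]
    c=im[110:230,160:330] if n=="scene" else im[150:300,270:400]
    cv2.imwrite(f"pics/{n}1.png",cv2.resize(c,None,fx=4,fy=4,interpolation=cv2.INTER_CUBIC))
E
```

```text
clock: 2.22
position: [0.4695, -0.221, 0.0901]
tool_rot: [-0.514, 1.568, 2.778]
force: [0.5, 0.6, -0.2]
grip_width: -0.0002
```

View pics/scene1.png

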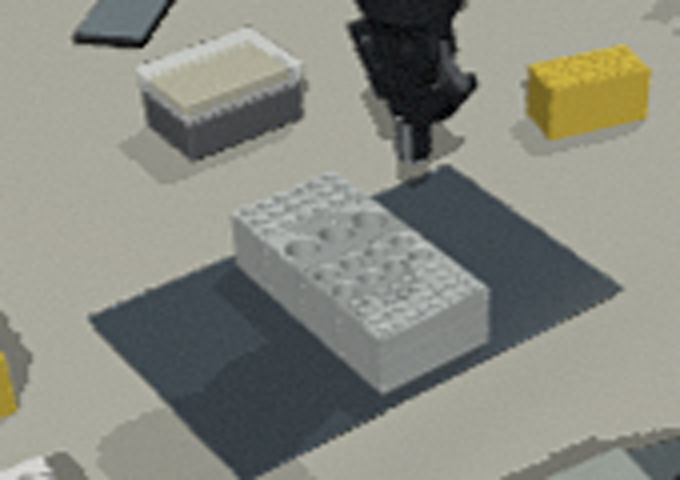

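View pics/top1.png

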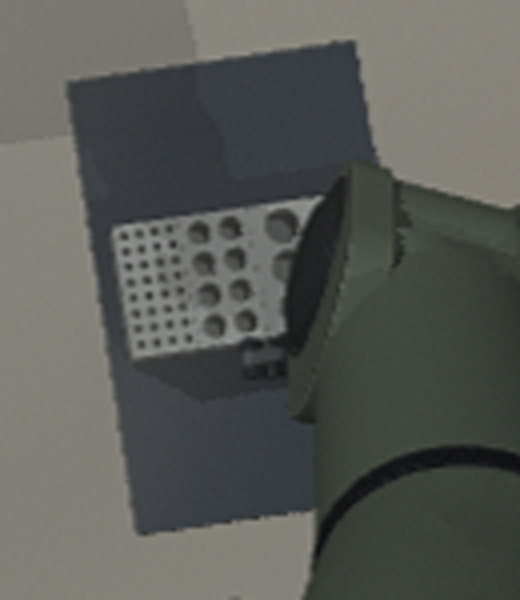

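The gripper, shut, hangs just behind the near end of the row, in line with the three-well block; the row is undisturbed. I'll go down next.

```bash
python3 -m pendant '[[25,0,0,0],[25,0,0,0],[19,0,0,0],[0,0,0,0]]'; python3 st.py
```

```text
clock: 2.82
position: [0.4704, -0.2214, 0.0224]
tool_rot: [-0.504, 1.57, 2.789]
force: [-0.4, 0.3, 0.2]
grip_width: -0.0003
2.825 [ 0.4704 -0.2214  0.0224] ty [ 0.1505 -0.9886 -0.0003] tx [-0.0005  0.0002 -1.    ] yawdeg(-z) 8.655680514543944 F [-0.4248  0.2757  0.2229] -0.00025757079625266405 [ 0.366   0.6852 -0.0543  2.0085  0.079   0.4503 -1.167 ]
```

```bash
python3 -m pendant '[[0,0,-5,0],[0,0,-5,0],[0,0,-5,0],[0,0,-5,0],[0,0,-5,0],[0,0,-5,0]]'; python3 st.py
```

```text
clock: 3.58
position: [0.5003, -0.2169, 0.0223]
tool_rot: [-0.1, 1.571, -3.09]
force: [-4.7, -0.7, 2.0]
grip_width: -0.0002
3.575 [ 0.5003 -0.2169  0.0223] ty [ 0.1504 -0.9886 -0.    ] tx [-0.0003 -0.     -1.    ] yawdeg(-z) 8.650564553573016 F [-4.6704 -0.668   1.9502] -0.00017769949395092885 [ 0.3384  0.7091 -0.0526  1.9427  0.0727  0.4918 -1.1855]
```

```bash
python3 - <<'E'
from workcell import grab_frame
import cv2,pickle
for n in ("scene","top"):
    f=grab_frame(n); im=f["img"][:,:,::-1]
    c=im[110:230,160:330] if n=="scene" else im[150:300,270:400]
    cv2.imwrite(f"pics/{n}2.png",cv2.resize(c,None,fx=4,fy=4,interpolation=cv2.INTER_CUBIC))
E
```

```text
(no output)
```

View pics/scene2.png

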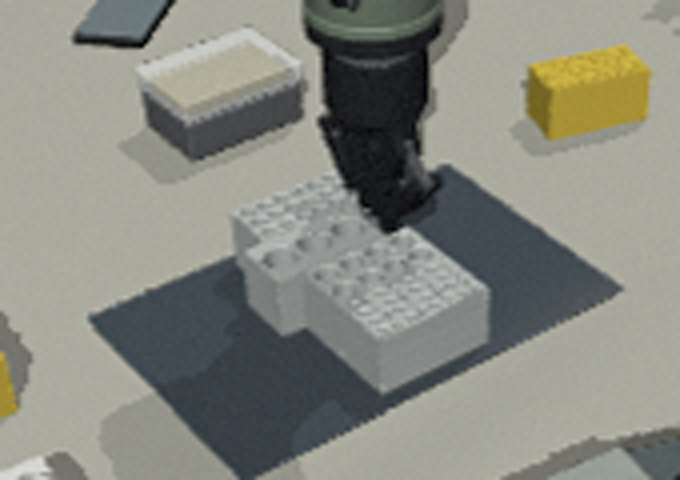

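```bash
python3 -m pendant '[[0,0,-8,0],[0,0,-8,0],[0,0,-8,0],[0,0,-8,0],[0,0,-8,0],[0,0,-8,0]]'; python3 st.py; python3 - <<'E'
from workcell import grab_frame
import cv2,pickle
for n in ("scene",):
    f=grab_frame(n); im=f["img"][:,:,::-1]
    c=im[110:230,160:330] if n=="scene" else im[150:300,270:400]
    cv2.imwrite(f"pics/{n}3.png",cv2.resize(c,None,fx=4,fy=4,interpolation=cv2.INTER_CUBIC))
E
```

```text
clock: 4.42
position: [0.5481, -0.2095, 0.0223]
tool_rot: [-2.473, 1.571, 0.819]
force: [-2.3, -0.9, -0.2]
grip_width: 0.0
4.425 [ 0.5481 -0.2095  0.0223] ty [ 0.1505 -0.9886 -0.0001] tx [ 0.0001  0.0001 -1.    ] yawdeg(-z) 8.65641207292273 F [-2.2582 -0.9219 -0.1733] 4.2636044125928676e-05 [ 0.299   0.7505 -0.0499  1.8319  0.0639  0.5607 -1.2114]
```

View pics/scene3.png

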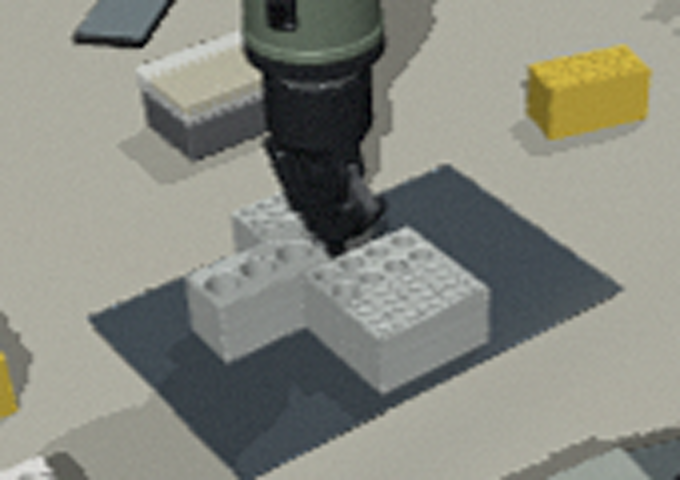

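Sliding cleanly: block_3 is about two thirds out, and block_8 and block_32 (corner at about 488,290) are unmoved. I'll push the rest.

```bash
python3 -m pendant '[[0,0,-8,0],[0,0,-8,0],[0,0,-8,0],[0,0,-8,0],[0,0,-8,0],[0,0,-6,0],[0,0,-3,0],[0,0,0,0]]'; python3 st.py; python3 -m pendant '[[0,0,8,0],[-20,0,12,0],[-40,0,10,0],[-40,0,30,0],[-40,0,40,0],[-20,0,40,0],[0,0,40,0],[0,0,40,0],[0,0,0,0]]' 1; python3 - <<'E'
from workcell import grab_frame
import cv2,pickle
for n in ("scene","top"):
    f=grab_frame(n); im=f["img"][:,:,::-1]; pickle.dump(f,open(n+"4.pkl","wb"))
    c=im[110:230,160:330] if n=="scene" else im[150:250,270:400]
    cv2.imwrite(f"pics/{n}4.png",cv2.resize(c,None,fx=4 if n=="scene" else 6,fy=4 if n=="scene" else 6,interpolation=cv2.INTER_CUBIC))
E
```

```text
clock: 5.48
position: [0.5963, -0.2022, 0.0223]
tool_rot: [3.089, 1.57, 0.099]
force: [0.5, -0.1, -0.4]
grip_width: 0.0001
5.475 [ 0.5963 -0.2022  0.0223] ty [ 0.1506 -0.9886  0.    ] tx [ 0.0006  0.0001 -1.    ] yawdeg(-z) 8.661362741806071 F [ 0.4641 -0.091  -0.4384] 0.0001286501633265171 [ 0.2642  0.7967 -0.047   1.713   0.0565  0.6326 -1.2339]
clock: 6.6
position: [0.3756, -0.2361, 0.1826]
tool_rot: [0.702, 1.57, -2.291]
force: [1.5, 0.0, -0.3]
grip_width: 0.0854
```

View pics/scene4.png

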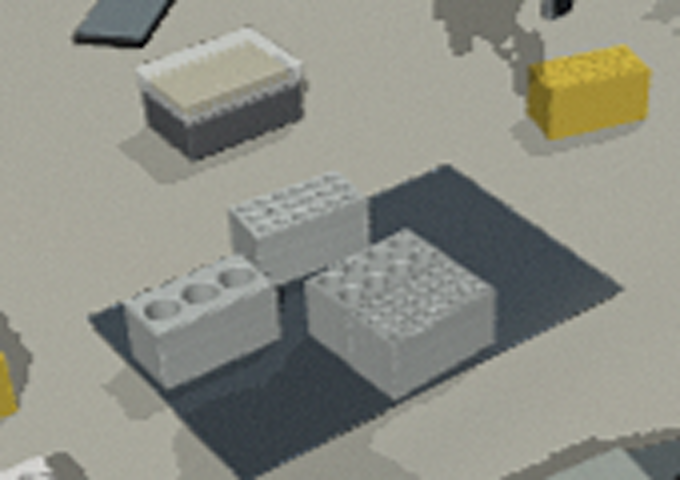

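View pics/top4.png

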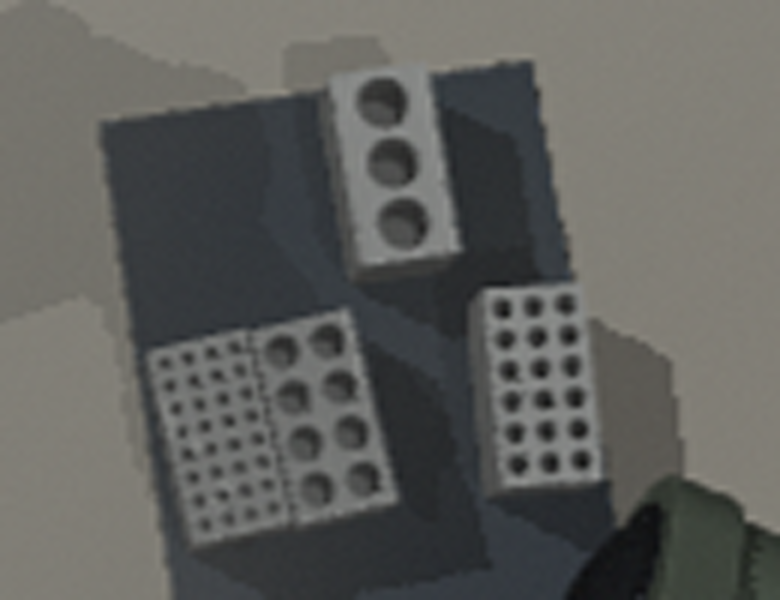

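My opening command took effect while the fingers were still in the slot, so they spread and pushed the neighbours. I'll measure how far each one moved.

```bash
python3 - <<'E'
from h import *
np.set_printoptions(precision=4,suppress=True)
f0=pickle.load(open("top0.pkl","rb"));f=pickle.load(open("top4.pkl","rb"))
def b18(px,s,ox,oy,ff,x0): return fit2d(ff,crop(px,s,ox,oy),[(.0375,.0),(-.0375,.0)],.053,x0)
# use hole grids: 4 corner holes; pitch unknown -> fit pitch
def fitg(ff,px,x0):
    # px: TL,TR,BR,BL holes ; centre+yaw from unprojection
    P=unproj(ff,px,.053)[:,:2]; c=P.mean(0); u=(P[0]+P[1]-P[2]-P[3]); v=P[0]+P[3]-P[1]-P[2]
    return c,np.degrees(np.arctan2(u[1],u[0])),np.degrees(np.arctan2(-v[0],v[1])),np.linalg.norm(u)/2,np.linalg.norm(v)/2
A={'18':([(492,98),(577,87),(614,293),(530,303)],[(503,307),(569,303),(582,461),(517,465)]),
'8':([(239,144),(299,136),(330,321),(268,331)],[(282,352),(327,341),(364,479),(316,490)]),
'32':([(87,152),(179,138),(218,356),(123,368)],[(166,362),(236,347),(274,507),(204,524)]),}
for k,(a,b) in A.items():
    r0=fitg(f0,crop(a,8,290,190),0); r1=fitg(f,crop(b,6,270,150),0)
    print(k,r0,r1,"shift mm",1000*(r1[0]-r0[0]),np.linalg.norm(1000*(r1[0]-r0[0])))
w=crop([(382,102),(393,163),(404,223)],6,270,150)
print(fit2d(f,w,[(.03,0),(0,0),(-.03,0)],.053,[.64,-.2,.15]))
w=crop([(330,74),(428,65),(462,252),(356,268)],6,270,150)
print(fit2d(f,w,[(.0475,.024),(.0475,-.024),(-.0475,-.024),(-.0475,.024)],.053,[.64,-.2,.15]))
E
```

```text
18 (array([ 0.5481, -0.2583]), np.float64(8.707954993875118), np.float64(7.326336075000109), np.float64(0.07458632633335255), np.float64(0.030276159380562516)) (array([ 0.5493, -0.2621]), np.float64(3.254507146113326), np.float64(3.7071856322174153), np.float64(0.07574421880270554), np.float64(0.03105192375090792)) shift mm [ 1.1262 -3.7931] 3.9567802499372977
8 (array([ 0.5343, -0.1627]), np.float64(8.245160438563946), np.float64(8.632557038516852), np.float64(0.06722902042504711), np.float64(0.02188296306617305)) (array([ 0.5338, -0.1577]), np.float64(13.527066947200975), np.float64(13.57753587652522), np.float64(0.06767137914659245), np.float64(0.022646525226474784)) shift mm [-0.435   5.0315] 5.050233547920841
32 (array([ 0.5269, -0.1158]), np.float64(9.232353710364947), np.float64(8.166265622576066), np.float64(0.07850980302571232), np.float64(0.033454130946542426)) (array([ 0.5245, -0.1093]), np.float64(12.74310594325758), np.float64(13.134821277498187), np.float64(0.0785334708912749), np.float64(0.03395938309695016)) shift mm [-2.4043  6.4834] 6.9148195440858
(array([ 0.6564, -0.1933,  0.1575]), array([[ 0.0095,  0.0881],
       [-0.0046, -0.0807],
       [-0.0049, -0.0067]]))
(array([ 0.6556, -0.1938,  0.1326]), array([[-0.0257,  0.2184],
       [ 0.0547, -0.3708],
       [-0.5428,  0.3436],
       [ 0.514 , -0.1918]]))
```

The neighbours moved about 4 to 7 mm and turned about 5°, which is inside the limits of 10 mm and 9°. I'll leave them there and set the opening in the air only from now on. Block_3 is at about (0.655, -0.1935), at least 0.108 along x in every neighbour's frame, so the gap is met. Next is the grasp, with the gripper already open.

```bash
python3 -m pendant '[[0,0,-40,0],[0,0,-40,0],[0,0,-40,0],[0,0,-40,0],[0,0,-40,0],[0,0,-40,0],[0,0,-40,0],[0,0,-3.5,0],[0,0,0,0]]'; python3 st.py
```

```text
clock: 7.82
position: [0.6586, -0.1924, 0.1816]
tool_rot: [-0.358, 1.57, 2.935]
force: [0.1, 0.2, -0.4]
grip_width: 0.0853
7.825 [ 0.6586 -0.1924  0.1816] ty [ 0.151  -0.9885 -0.0003] tx [-0.0008  0.0002 -1.    ] yawdeg(-z) 8.686072268830314 F [ 0.0546  0.2477 -0.4425] 0.08531985989528429 [ 0.2342  0.67   -0.0594  1.4653  0.0436  1.0084 -1.2548]
```

```bash
python3 - <<'E'
from workcell import grab_frame
import cv2,pickle
f=grab_frame("scene"); im=f["img"][:,:,::-1]
cv2.imwrite(f"pics/scene5.png",cv2.resize(im[80:230,130:330],None,fx=4,fy=4,interpolation=cv2.INTER_CUBIC))
E
```

```text
(no output)
```

View pics/scene5.png

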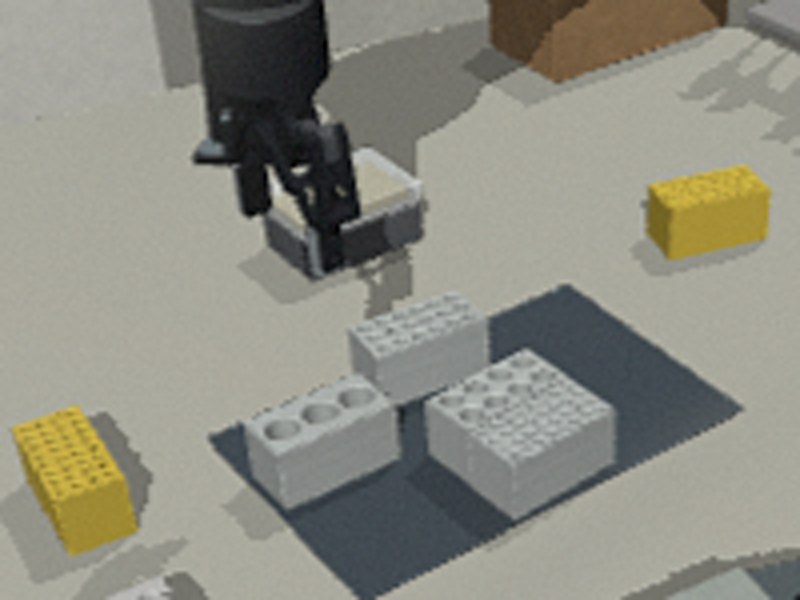

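```bash
python3 -m pendant '[[30,0.7,2.7,0],[30,0,0,0],[30,0,0,0],[25,0,0,0],[20,0,0,0],[15,0,0,0],[11,0,0,0],[0,0,0,0]]'; python3 st.py; python3 - <<'E'
from workcell import grab_frame
import cv2,pickle
f=grab_frame("scene"); im=f["img"][:,:,::-1]
cv2.imwrite(f"pics/scene6.png",cv2.resize(im[80:230,130:330],None,fx=4,fy=4,interpolation=cv2.INTER_CUBIC))
E
```

```text
clock: 8.88
position: [0.6559, -0.1938, 0.0208]
tool_rot: [-0.388, 1.57, 2.904]
force: [0.7, -0.3, 0.1]
grip_width: 0.0854
8.875 [ 0.6559 -0.1938  0.0208] ty [ 0.1505 -0.9886 -0.0003] tx [-0.0007  0.0002 -1.    ] yawdeg(-z) 8.653147159368876 F [ 0.7103 -0.3076  0.115 ] 0.08540634733546253 [ 0.2356  0.8641 -0.0564  1.5511  0.0644  0.729  -1.2689]
```

View pics/scene6.png

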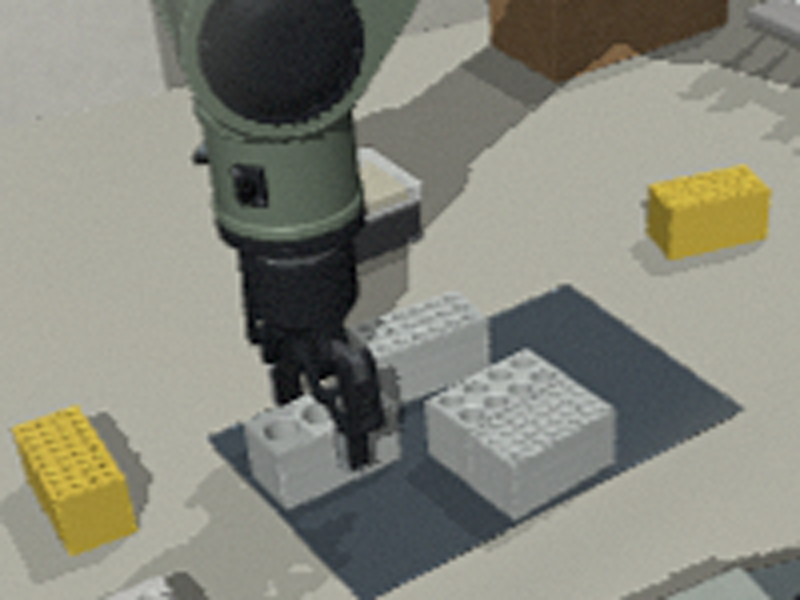

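The fingers straddle the block and touch nothing. Now closing.

```bash
python3 -m pendant '[[0,0,0,0],[0,0,0,0],[0,0,0,0],[0,0,0,0],[0,0,0,0],[0,0,0,0]]' -1 80; python3 st.py; python3 -m pendant '[[-5,0,0,0],[-10,0,0,0],[-10,0,0,0],[0,0,0,0]]';python3 st.py; python3 - <<'E'
from workcell import grab_frame
import cv2,pickle
f=grab_frame("scene"); im=f["img"][:,:,::-1]
cv2.imwrite(f"pics/scene7.png",cv2.resize(im[80:230,130:330],None,fx=4,fy=4,interpolation=cv2.INTER_CUBIC))
E
```

```text
clock: 9.68
position: [0.6567, -0.194, 0.0222]
tool_rot: [2.729, 1.57, -0.262]
force: [-1.5, -0.2, 8.6]
grip_width: 0.0467
9.675 [ 0.6567 -0.194   0.0222] ty [ 0.1504 -0.9886  0.0005] tx [ 0.0012 -0.0003 -1.    ] yawdeg(-z) 8.652421838350307 F [-1.4965 -0.1833  8.5628] 0.046699701237312305 [ 0.2355  0.8623 -0.0564  1.5505  0.0644  0.7294 -1.269 ]
clock: 10.18
position: [0.6568, -0.194, 0.0475]
tool_rot: [2.768, 1.569, -0.223]
force: [0.6, 0.4, -4.2]
grip_width: 0.0472
10.175 [ 0.6568 -0.194   0.0475] ty [ 0.1504 -0.9886  0.0006] tx [ 0.0016 -0.0004 -1.    ] yawdeg(-z) 8.65265339389956 F [ 0.6016  0.3582 -4.1672] 0.047235990524319524 [ 0.2363  0.8272 -0.0577  1.5458  0.0611  0.7687 -1.2664]
```

View pics/scene7.png

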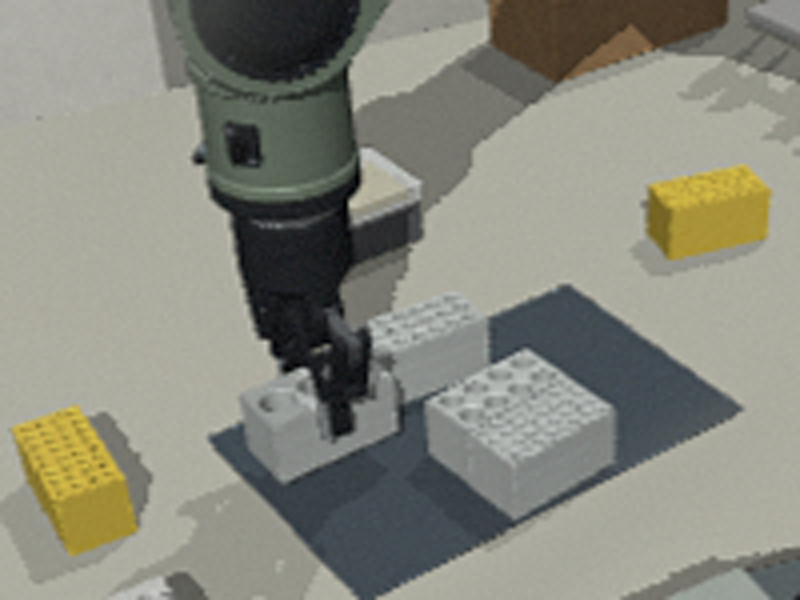

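The block is held (about 4 N) and lifted level, with nothing else moving. I'll refine the bath's place with the scene view as well.

```bash
python3 -m pendant '[[-30,0,0,0],[-40,0,0,0],[-40,0,0,0],[-40,0,0,0],[0,0,0,0]]'; python3 - <<'E'
import cv2,pickle
f=pickle.load(open("scene0.pkl","rb"))["img"][:,:,::-1]
cv2.imwrite("pics/bs.png",cv2.resize(f[210:310,250:385],None,fx=5.9,fy=5.9,interpolation=cv2.INTER_CUBIC))
E
```

```text
clock: 10.85
position: [0.6574, -0.1942, 0.1992]
tool_rot: [2.759, 1.566, -0.232]
force: [0.8, -0.0, -5.1]
grip_width: 0.0472
```

View pics/bs.png

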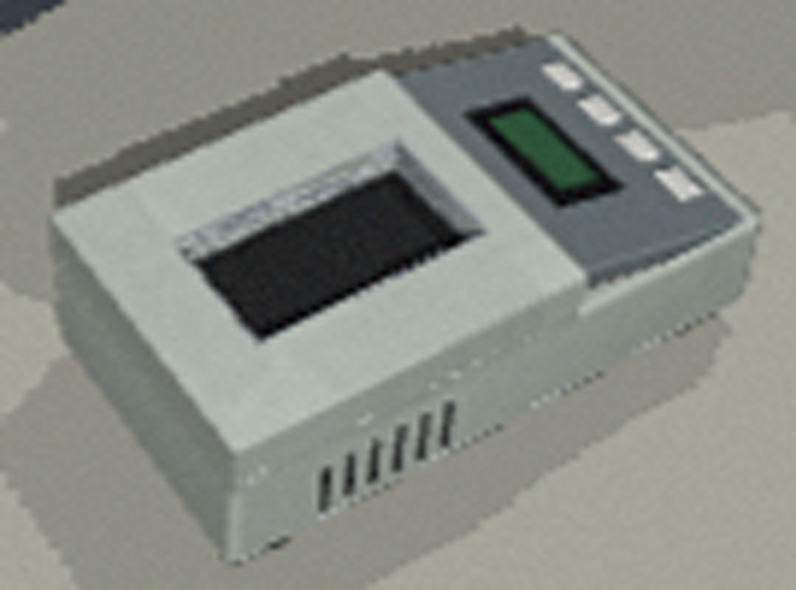

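```bash
python3 - <<'E'
from h import *
np.set_printoptions(precision=4,suppress=True)
f=pickle.load(open("scene0.pkl","rb")); g=pickle.load(open("top0.pkl","rb"))
L=[(.0915,.028),(.0915,-.028),(-.0115,-.028),(-.0115,.028),(.125,.065),(.125,-.065)]
ps=crop([(262,340),(178,240),(400,140),(487,232),(235,455),(52,212)],5.9,250,210)
pt=crop([(143,137),(249,137),(252,333),(142,334),(72,78),(323,75)],5.4,170,160)
for nm,F,p,sel in(("scene",f,ps,range(6)),("scene ch",f,ps,range(4)),("top",g,pt,range(6))):
    sel=list(sel); x,e=fit2d(F,p[sel],np.array(L)[sel],.08,[.53,.17,0]); print(nm,x,np.abs(e).max(), "plate",x[0]+.04*np.cos(x[2]),x[1]+.04*np.sin(x[2]))
print(unproj(f,crop([(390,70),(585,272)],5.9,250,210),.08)); print(unproj(g,crop([(73,372),(325,370)],5.4,170,160),.08))
E
```

```text
scene [0.5305 0.1691 0.029 ] 0.460240549760897 plate 0.5705236312992408 0.17027488980226357
scene ch [0.5303 0.1687 0.0333] 0.2951950094868607 plate 0.5702520200413332 0.1700684988755238
top [0.533  0.1709 0.0232] 0.4247821160179228 plate 0.573006777371595 0.1718051108060636
[[0.501  0.1052 0.08  ]
 [0.4988 0.2307 0.08  ]]
[[0.5016 0.2331 0.08  ]
 [0.5031 0.1039 0.08  ]]
```

```bash
python3 -m pendant '[[0,0,0,3.5],[0,0,0,3.5],[0,-20,4,0],[0,-38,8,0],[0,-45,9,0],[0,-45,9,0],[0,-45,9,0],[0,-45,9,0],[0,-45,9,0],[0,-45,9,0],[0,-27,6,0],[0,-12,3,0]]'; python3 -m pendant '[[0,0,0,0],[0,0,0,0]]'; python3 st.py; python3 - <<'E'
from workcell import grab_frame
import cv2,pickle
for n in ("scene","top"):
    f=grab_frame(n); im=f["img"][:,:,::-1]; pickle.dump(f,open(n+"8.pkl","wb"))
    c=im[170:310,230:400] if n=="scene" else im[150:270,150:290]
    cv2.imwrite(f"pics/{n}8.png",cv2.resize(c,None,fx=4 ,fy=4,interpolation=cv2.INTER_CUBIC))
E
```

```text
clock: 12.35
position: [0.5693, 0.1729, 0.1955]
tool_rot: [-0.156, 1.569, 3.018]
force: [-0.2, -0.5, -5.8]
grip_width: 0.0469
clock: 12.6
position: [0.5709, 0.1694, 0.1961]
tool_rot: [1.408, 1.57, -1.706]
force: [0.1, -1.1, -4.4]
grip_width: 0.0465
12.6 [0.5709 0.1694 0.1961] ty [ 0.0275 -0.9996  0.0007] tx [-0.0001 -0.0007 -1.    ] yawdeg(-z) 1.5739465314501813 F [ 0.0637 -1.1216 -4.3712] 0.046529533398621245 [-0.3386  0.5136 -0.0707  1.7142  0.0445  0.9158 -1.9706]
```

View pics/scene8.png

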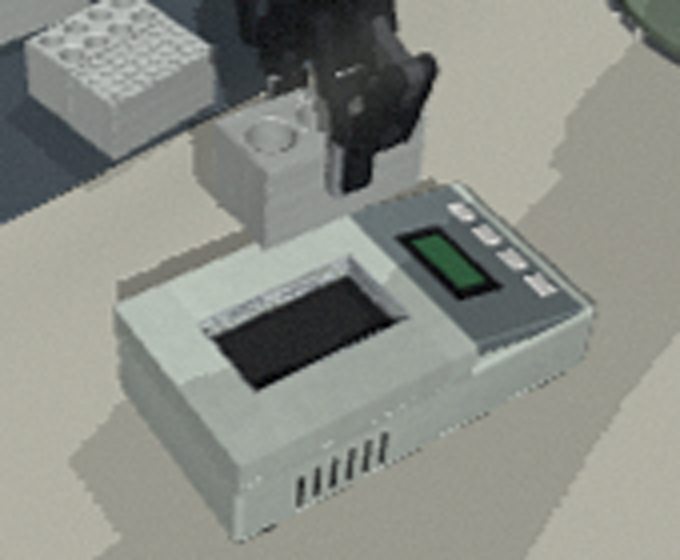

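View pics/top8.png

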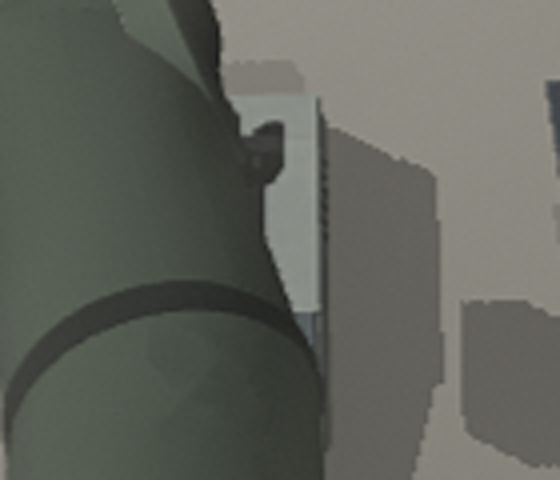

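```bash
python3 -m pendant '[[20,0,0,0],[25,0,0,0],[20,0,0,0],[12,0,0,0],[5,0,0,0],[0,0,0,0],[0,0,0,0]]'; python3 st.py; python3 - <<'E'
from workcell import grab_frame
import cv2,pickle
for n in ("scene",):
    f=grab_frame(n); im=f["img"][:,:,::-1]; pickle.dump(f,open(n+"9.pkl","wb"))
    c=im[200:300,250:380]
    cv2.imwrite(f"pics/{n}9.png",cv2.resize(c,None,fx=6 ,fy=6,interpolation=cv2.INTER_CUBIC))
E
```

```text
clock: 13.58
position: [0.571, 0.1709, 0.115]
tool_rot: [-2.822, 1.57, 0.349]
force: [-0.3, 0.2, -3.9]
grip_width: 0.0468
13.575 [0.571  0.1709 0.115 ] ty [ 0.0288 -0.9996 -0.0003] tx [ 0.0009  0.0003 -1.    ] yawdeg(-z) 1.6489287068858194 F [-0.2753  0.2424 -3.8612] 0.04675797121229359 [-0.3423  0.6184 -0.069   1.7743  0.0587  0.7499 -1.9835]
```

View pics/scene9.png

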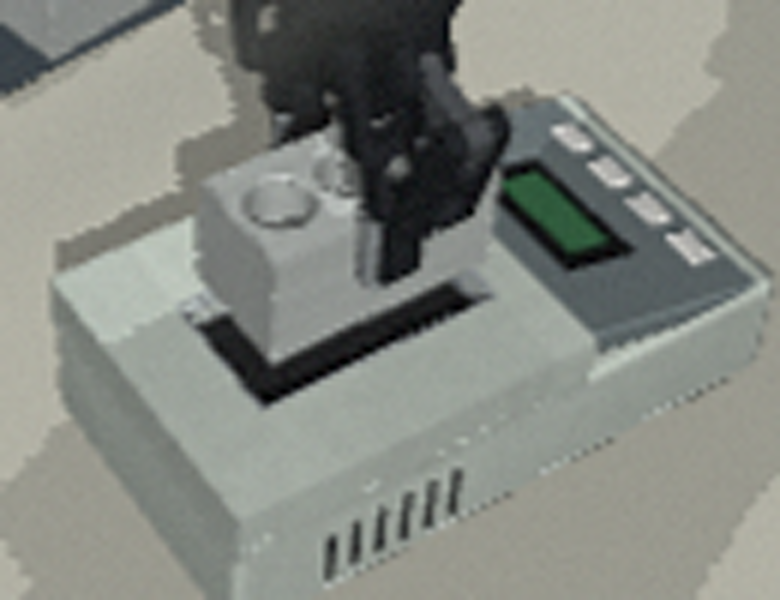

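```bash
python3 - <<'E'
from h import *
np.set_printoptions(precision=4,suppress=True)
f=pickle.load(open("scene9.pkl","rb"))
C=lambda p:crop(p,6,250,200)
zb=.0958; zt=zb+.05
px=C([(272,362),(274,262),(200,184),(280,202)])
print("block",fit2d(f,px,[(.0475,.024),(.0475,.024),(.0475,-.024),(.03,0)],[zb,zt,zt,zt],[.57,.17,.03]))
print("base corner",unproj(f,C([(272,362),(490,250)]),zb),"well",unproj(f,C([(280,202)]),zt))
print("chamber pts",unproj(f,C([(265,405),(183,305),(493,293)]),.08))
print("chamber",fit2d(f,C([(265,405),(183,305),(493,293)]),[(.0515,.028),(.0515,-.028),(-.0515,.028)],.08,[.57,.17,.03]))
E
```

```text
block (array([0.5696, 0.1689, 0.0498]), array([[-0.0946,  0.1748],
       [ 0.4473,  0.4678],
       [-0.1915, -0.7227],
       [-0.1773,  0.0195]]))
base corner [[0.6154 0.195  0.0958]
 [0.5169 0.1883 0.0958]] well [[0.5992 0.1706 0.1458]]
chamber pts [[0.6204 0.1993 0.08  ]
 [0.622  0.1441 0.08  ]
 [0.5186 0.1952 0.08  ]]
chamber (array([0.5702, 0.1694, 0.0408]), array([[-0.0002,  0.0997],
       [-0.4254, -0.0446],
       [ 0.428 , -0.1254]]))
```

In the same camera the block and the chamber agree to within 1 mm, so I'll lower gently.

```bash
python3 -m pendant '[[4,-0.5,-0.5,0],[4,0,0,0],[4,0,0,0],[4,0,0,0],[4,0,0,0],[0,0,0,0]]'; python3 st.py; python3 -m pendant '[[3,0,0,0],[2,0,0,0],[2,0,0,0],[0,0,0,0]]'; python3 st.py
```

```text
clock: 14.38
position: [0.5709, 0.1713, 0.0939]
tool_rot: [0.319, 1.57, -2.794]
force: [0.6, 0.3, -5.2]
grip_width: 0.0469
14.375 [0.5709 0.1713 0.0939] ty [ 0.0289 -0.9996  0.0002] tx [-0.0005 -0.0002 -1.    ] yawdeg(-z) 1.6569229449547664 F [ 0.6428  0.2749 -5.1558] 0.046905771549485366 [-0.344   0.6494 -0.0676  1.7836  0.0625  0.7112 -1.9871]
clock: 14.88
position: [0.571, 0.1713, 0.0872]
tool_rot: [0.271, 1.571, -2.841]
force: [1.4, 1.1, -4.5]
grip_width: 0.0466
14.875 [0.571  0.1713 0.0872] ty [ 0.0288 -0.9996  0.0001] tx [-0.0002 -0.0001 -1.    ] yawdeg(-z) 1.6518302396389262 F [ 1.3639  1.1023 -4.5479] 0.046582582658733024 [-0.3444  0.6594 -0.067   1.7867  0.0638  0.6979 -1.9883]
```

Base at about 0.068, 7 mm inside the rim's depth with no contact force; a few more millimetres.

```bash
for i in 1; do python3 -m pendant '[[1.5,0,0,0],[1,0,0,0],[0,0,0,0]]'; done; python3 st.py
```

```text
clock: 15.25
position: [0.571, 0.1713, 0.0847]
tool_rot: [0.163, 1.571, -2.949]
force: [0.3, 0.3, -4.9]
grip_width: 0.0465
15.25 [0.571  0.1713 0.0847] ty [ 0.0289 -0.9996  0.    ] tx [-0.0001 -0.     -1.    ] yawdeg(-z) 1.6560587374911178 F [ 0.3499  0.3075 -4.9221] 0.046498795917916405 [-0.3445  0.663  -0.0668  1.7878  0.0643  0.6931 -1.9886]
```

```bash
python3 -m pendant '[[1,0,0,0],[0,0,0,0]]'; python3 st.py
```

```text
clock: 15.5
position: [0.5712, 0.1714, 0.0842]
tool_rot: [-2.815, 1.57, 0.356]
force: [-3.2, -0.6, 3.7]
grip_width: 0.0472
15.5 [0.5712 0.1714 0.0842] ty [ 0.0289 -0.9996 -0.0001] tx [ 0.0003  0.0001 -1.    ] yawdeg(-z) 1.6547365262538325 F [-3.1813 -0.5508  3.7215] 0.04718484316502519 [-0.3446  0.6638 -0.0667  1.788   0.0645  0.6916 -1.9888]
```

```bash
python3 - <<'E'
from workcell import grab_frame
import cv2,pickle
f=grab_frame("scene"); im=f["img"][:,:,::-1]; pickle.dump(f,open("scene10.pkl","wb"))
cv2.imwrite("pics/scene10.png",cv2.resize(im[200:300,250:380],None,fx=6 ,fy=6,interpolation=cv2.INTER_CUBIC))
E
```

```text
(no output)
```

View pics/scene10.png

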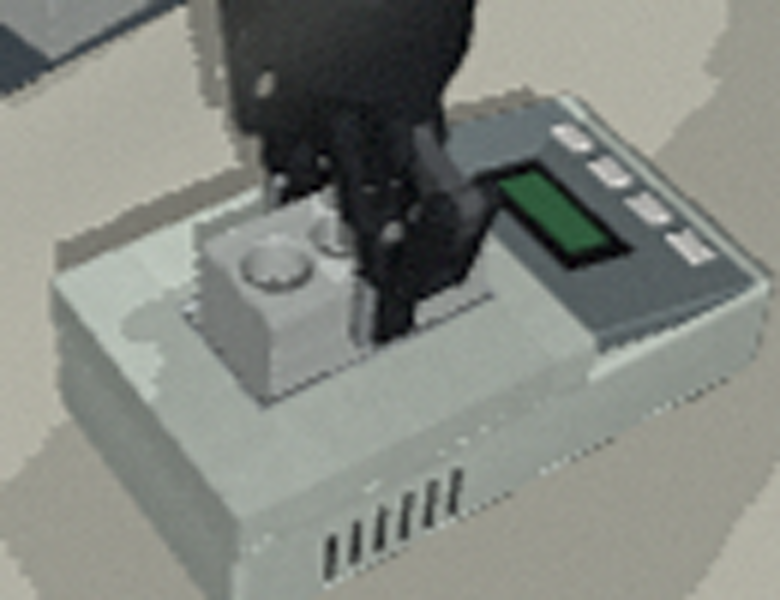

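The force reverses at TCP z 0.0842, just where the plate should be, and the block sits in the chamber with gaps all round. I'll release.

```bash
python3 -m pendant '[[0,0,0,0],[0,0,0,0],[0,0,0,0],[0,0,0,0]]' 0.6; python3 st.py; python3 -m pendant '[[-10,0,0,0],[-20,0,0,0],[-40,0,0,0],[-40,0,0,0],[-40,0,0,0],[0,0,30,0],[0,0,40,0],[0,0,40,0],[0,0,40,0],[0,0,0,0],[0,0,0,0]]'; python3 st.py; python3 - <<'E'
from workcell import grab_frame
import cv2,pickle
for n in ("scene","top"):
    f=grab_frame(n); im=f["img"][:,:,::-1]; pickle.dump(f,open(n+"11.pkl","wb")); cv2.imwrite(f"pics/{n}11f.png",im)
    c=im[200:300,250:380] if n=="scene" else im[160:260,170:290]
    cv2.imwrite(f"pics/{n}11.png",cv2.resize(c,None,fx=6 ,fy=6,interpolation=cv2.INTER_CUBIC))
E
```

```text
clock: 16.05
position: [0.5711, 0.1713, 0.0838]
tool_rot: [-2.805, 1.571, 0.366]
force: [0.6, 0.2, -0.2]
grip_width: 0.0683
16.05 [0.5711 0.1713 0.0838] ty [ 0.0289 -0.9996 -0.    ] tx [ 0.0001  0.     -1.    ] yawdeg(-z) 1.654179845820834 F [ 0.5894  0.2104 -0.1885] 0.06833567573478241 [-0.3446  0.6644 -0.0667  1.7881  0.0645  0.6911 -1.9888]
clock: 17.42
position: [0.4218, 0.1672, 0.2345]
tool_rot: [-2.747, 1.569, 0.424]
force: [0.2, -0.3, 0.0]
grip_width: 0.0682
17.425 [0.4218 0.1672 0.2345] ty [ 0.0288 -0.9996 -0.0006] tx [ 0.0013  0.0006 -1.    ] yawdeg(-z) 1.6511482181269947 F [ 0.168  -0.3401  0.0155] 0.06824931055776197 [-0.4178  0.2467 -0.1075  2.0245  0.0345  0.8706 -2.0862]
```

View pics/scene11.png

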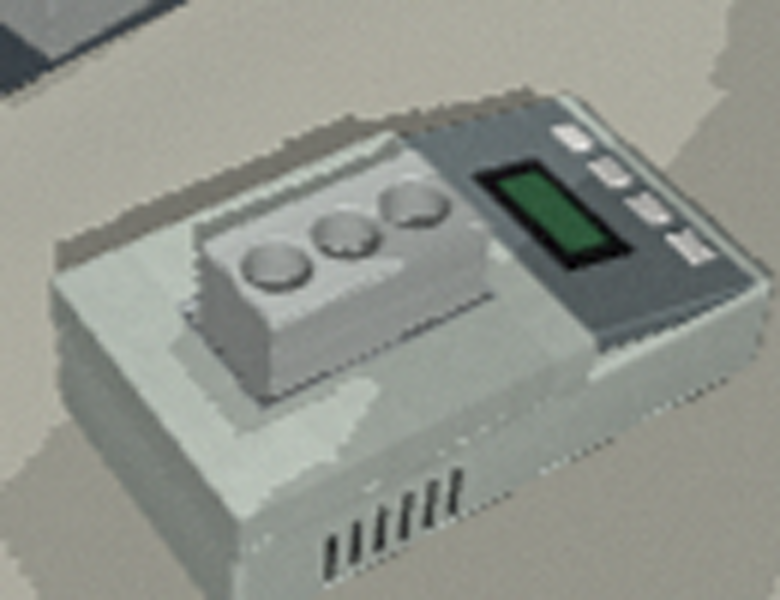

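View pics/top11f.png

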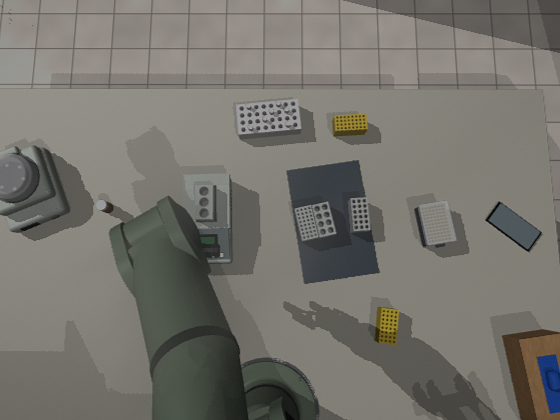

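```bash
python3 - <<'E'
from h import *
f=pickle.load(open("top11.pkl","rb"))["img"][:,:,::-1]
cv2.imwrite("pics/n11.png",cv2.resize(f[185:250,285:380],None,fx=8,fy=8,interpolation=cv2.INTER_CUBIC))
np.set_printoptions(precision=4,suppress=True)
f=pickle.load(open("scene11.pkl","rb"))
C=lambda p:crop(p,6,250,200)
print("block",fit2d(f,C([(277,266),(347,236),(415,204)]),[(.03,0),(0,0),(-.03,0)],.115,[.57,.17,.03]))
E
```

```text
block (array([0.5699, 0.1711, 0.0257]), array([[ 0.0345,  0.0484],
       [-0.0033, -0.1582],
       [-0.0322,  0.1137]]))
```

View pics/n11.png

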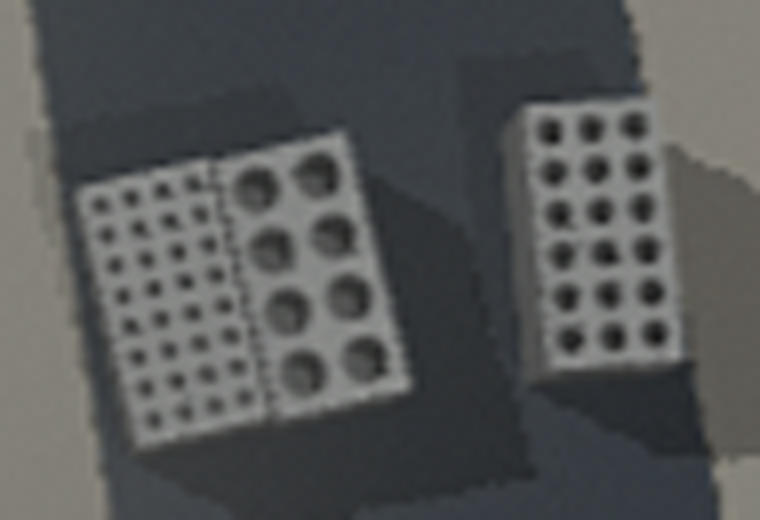

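View pics/top11.png

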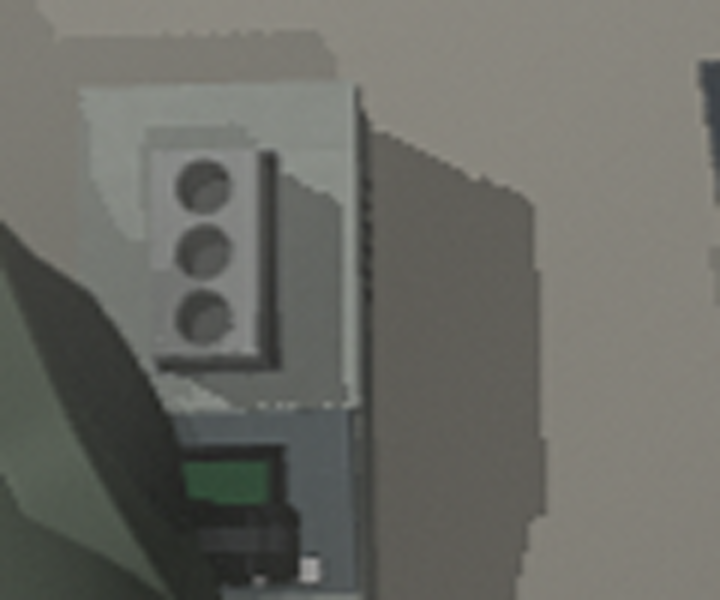

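```bash
python3 - <<'E'
from h import *
np.set_printoptions(precision=4,suppress=True)
f0=pickle.load(open("top0.pkl","rb"));f=pickle.load(open("top11.pkl","rb"))
def g(ff,px):
    P=unproj(ff,px,.053)[:,:2]; u=P[0]+P[1]-P[2]-P[3]; return P.mean(0),np.degrees(np.arctan2(u[1],u[0]))
A={'18':([(492,98),(577,87),(614,293),(530,303)],[(550,131),(634,126),(655,334),(571,340)]),
'8':([(239,144),(299,136),(330,321),(268,331)],[(256,189),(317,175),(364,359),(303,374)]),
'32':([(87,152),(179,138),(218,356),(123,368)],[(100,205),(192,184),(245,397),(153,419)])}
for k,(a,b) in A.items():
    r0=g(f0,crop(a,8,290,190)); r1=g(f,crop(b,8,285,185)); d=1000*(r1[0]-r0[0]); print(k,d,np.linalg.norm(d),r0[1],r1[1])
p=crop([(204,187),(203,251),(204,317)],6,170,160)
print(fit2d(f,p,[(.03,0),(0,0),(-.03,0)],.115,[.57,.17,.03]))
d=cv2.absdiff(f0["img"],f["img"]).max(2)
print("jar",d[195:220,90:118].mean(),"tipbox",d[195:255,405:465].mean())
E
```

```text
18 [ 0.9117 -3.3127] 3.4358454155084917 8.707954993875118 4.1186450554729985
8 [-0.4639  4.9728] 4.994396613668891 8.245160438563946 13.392409591952624
32 [-2.7942  6.8419] 7.390491834481907 9.232353710364947 13.404694651077762
(array([0.5712, 0.1727, 0.0299]), array([[-0.0571, -0.0888],
       [ 0.1111,  0.0815],
       [-0.0541,  0.0065]]))
jar 8.515714285714285 tipbox 12.0775
```

```bash
python3 - <<'E'
from workcell import job_done,bot
s=bot.observe(); print(s["clock"],s["force"]); print(job_done())
E
```

```text
17.525 [-0.03948671 -0.22259395 -0.09230872]
the job is handed in; nothing more can be done
None
```

The three-well block is in the bath's chamber, released and standing on the heater plate, but I disturbed the other three blocks on the way. I handed the job in at 17.5 s. No verdict was given.

**What I did:** I pushed the block about 112 mm out of the row with the shut fingers, which left it at least 13 mm clear of the others. I then gripped it across its 48 mm width, lifted it, and lowered it until the force showed it was standing on the plate, at the expected height.

**Last checks on the block:** The cameras put it within 1 mm (scene view) and 2 mm (top view) of the plate's centre. It is turned less than 0.5° from the bath and looks level in the pictures. Nothing touches the robot.

**What went wrong:** "Without shifting those" was not strictly met. I gave the open command while the fingers were still in the slot between the neighbours, and they pushed them apart. All three are inside the failure limits of 10 mm and 9°, measured to about 1 mm, and I left them where they are rather than risk moving them more:

| Block | Shift (mm) | Turn (degrees) |
|---|---|---|
| block_18 | 3.4 | 5 |
| block_8 | 5.0 | 5 |
| block_32 | 7.4 | 4 |

The jar and tip box look unmoved in the pictures. I did not measure their positions.

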